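# Bring the red-lidded jar to the front of the spice carousel and hold it there

## Task

Turn the spice carousel gently, without spinning it, until the jar with the red lid stands squarely at the front, in line with the middle of the base board's front side (the side with the label holder, nearest you). Finish while gripping the carousel's knob, holding it still so that I can lift the jar out with one hand. Leave all the jars seated in their rings and do not disturb anything standing around.

Things in the scene. Friction and masses are not known exactly. Their poses are not given: they have to be found in the camera images.
- plinth: The carousel's fixed square base board: pale bamboo, 210 x 210 mm, 16 mm high, standing on the worktop, never moves. Origin at the centre of its underside. Its front is its own -x side, the side nearest the robot, which carries a small blank steel-and-white label holder; the board may be turned up to 17 degrees to left or right. Its z axis is the carousel's turning axis
- carousel: The fixed black bearing foot (120 mm wide, 8 mm high) on the middle of the base board; the revolving rack rides on it: a round bamboo disc 198 mm across and 12 mm thick (its top 36 mm above the worktop), a steel column 13 mm thick with six steel wire rings that hold six jars on a circle of 66 mm radius, 60 degrees apart, and a dark wooden knob at the top. Origin on the turning axis, at the top of the base board (16 mm above the worktop). Its yaw has no meaning to the job
- turntable (a joint): Angle in rad by which the revolving rack (disc, rings, jars, knob) has turned since the start; 0 at the start, grows anticlockwise seen from above, turns freely both ways for almost two turns. Light bearing drag (about 0.04 N m), no spring, no detents. Must never turn faster than 3 rad/s
- knob (a point): Centre of the dark round wooden knob on top of the column, on the turning axis, 206 mm above the worktop. The knob is a plain upright cylinder 40 mm across and 26 mm high, fixed to the revolving rack, with the column (13 mm) below it; the jar lids are 75 mm lower than its centre. Turn and hold the rack here
- jar_red_center (a point): The marked jar: glass, orange-brown filling, the only one with a bright red lid and red band; 46 mm across, 95 mm high, 100 to 200 g; its origin is at its centre, half-way up. Loose, stands on the turning disc inside a thin steel wire ring (2 mm play) that clasps it 46 mm above the disc
- jar_a_center (a point): Another spice jar, green herbs filling, plain metal lid; same size; its origin is at its centre, half-way up. Loose, stands on the turning disc inside a thin steel wire ring (2 mm play) that clasps it 46 mm above the disc. Stays seated
- jar_b_center (a point): Another spice jar, brown filling, plain metal lid; same size; its origin is at its centre, half-way up. Loose, stands on the turning disc inside a thin steel wire ring (2 mm play) that clasps it 46 mm above the disc. Stays seated
- jar_c_center (a point): Another spice jar, yellow filling, plain metal lid; same size; its origin is at its centre, half-way up. Loose, stands on the turning disc inside a thin steel wire ring (2 mm play) that clasps it 46 mm above the disc. Stays seated
- jar_d_center (a point): Another spice jar, nearly black filling, plain metal lid; same size; its origin is at its centre, half-way up. Loose, stands on the turning disc inside a thin steel wire ring (2 mm play) that clasps it 46 mm above the disc. Stays seated
- jar_e_center (a point): Another spice jar, beige filling, plain metal lid; same size; its origin is at its centre, half-way up. Loose, stands on the turning disc inside a thin steel wire ring (2 mm play) that clasps it 46 mm above the disc. Stays seated
- canister_center (a point): Blue plastic canister with white flip-top, 96 mm across, 133 mm high; origin at its centre. Leave alone
- saucer_center (a point): White saucer, 140 mm across, 18 mm high; origin at its centre. Leave alone
- trivet_center (a point): Round cork trivet, 170 mm across, 12 mm thick; origin at its centre. Leave alone
- cup_center (a point): Blue espresso cup with handle, 68 mm across, 62 mm high; origin at its centre. Leave alone
- mill_center (a point): Dark wooden pepper mill, 54 mm across, 133 mm high; origin at its centre, 64 mm above the worktop. Leave alone

How it is judged (in metres and radians):
On the way:
1. the red-lidded jar has come round to the front while the carousel is held by its knob (x of jar_red_center in the frame of plinth below -0.05 m and y of jar_red_center in the frame of plinth between -0.0115 and 0.0115 m and contact force between the fingers and carousel above 2 N and distance between the grasp point and knob below 0.04 m), for 0.2 s.
At the end, for the whole second after the job is handed in: The red-lidded jar is at the front, its centre within 11.5 mm (10 degrees) of the base board's front centre line; the carousel is still (under 0.08 rad/s), gripped at its knob (grasp point within 40 mm of its centre, over 2 N); all six jars are upright and seated in their rings (all of step 1 and velocity of joint turntable between -0.08 and 0.08 rad/s and angle between each of jar_red_center, jar_a_center, jar_b_center, jar_c_center, jar_d_center, jar_e_center's own z axis and vertical below 0.15 rad and z of each of jar_red_center, jar_a_center, jar_b_center, jar_c_center, jar_d_center, jar_e_center in the frame of carousel below 0.075 m); the arm keeps its last pose, push and grip.
It fails at once if the carousel is spun fast (over 3 rad/s) (velocity of joint turntable above 3 rad/s or velocity of joint turntable below -3 rad/s).
It fails at once if a jar is lifted out of its ring or tipped over (z of any of jar_red_center, jar_a_center, jar_b_center, jar_c_center, jar_d_center, jar_e_center in the frame of carousel above 0.095 m or angle between any of jar_red_center, jar_a_center, jar_b_center, jar_c_center, jar_d_center, jar_e_center's own z axis and vertical above 0.35 rad).
It fails at once if something standing around the carousel is moved by more than 20 mm (distance of any of canister_center, saucer_center, trivet_center, cup_center, mill_center from where it was at the start of the episode above 0.02 m).
It also fails if it takes over 54 s, if anything falls off the work surface, if the arm or the gripper's body presses on something with over 40 N, if the wrist force passes 120 N, or if a joint passes its speed limit or range.

## Robot

A 7-joint arm with a two-finger parallel gripper is mounted at the origin on the work surface. World frame = base frame: x ahead of the robot, y to its left, z up, the work surface at z = 0. Lengths are in mm, angles in degrees, forces in N, time in s.
With the tool pointing down it reaches from about 400 to 850 mm from the base axis. Payload 4.5 kg.
Tool frame: the origin (TCP) lies between the finger pads; the fingertips stand 22 mm ahead of it and the grasp point (between the pads) lies 3 mm ahead of it (env.tcp_to_tips is the distance from the TCP to the fingertips, in mm); z points along the fingers, y is the line along which they close (so a half turn about z gives the same grasp; the last joint's range is limited). The gripper opens to 85 mm and grips with 20 to 120 N. Pads are 22 mm wide; open, the fingers measure 114 mm over their backs; the gripper's body (76 mm by 85 mm) begins 54 mm behind the grasp point. The pads swing forward as they close: fully open they stand 13 mm farther back than shut.
Start: joints at [66.91, 39.483, -11.15, 89.685, 9.013, 51.709, -12.324], TCP at [264.431, -566.329, 253.317] pointing down, gripper open.
Joint ranges: [-172.22, 172.22], [-26.19, 119.32], [-84.43, 86.54], [7.71, 146.69], [-57.33, 237.33], [2.42, 119.75], [-152.13, 152.13]. Speed limits (degrees/s): [147.25, 147.25, 180, 180, 180, 180, 180].

## Interface

Orientations are given as [roll, pitch, yaw] about the fixed x, y, z axes, in that order (R = Rz(yaw) Ry(pitch) Rx(roll)).
In Python, from bench import env gives the robot as it stands.
- The arm moves only by the tool servo_tool, never from a script. Its argument "increments" is text: rows parted by semicolons, each of 7 numbers parted by spaces: the shift along the world's x, y, z scaled (see below), then the turn, a rotation vector about the world's x, y, z scaled (see below), then the opening, from 0 (shut) to 1 (fully open). A call has 1 to 12 rows; each row is the pose to reach, as a shift and turn from the pose commanded when the call began; what a row does not reach only later rows make up. The controller multiplies each number of a shift by 20 cm and each number of a turn by 2 rad. A row lasts 1/12 s, in which the tool goes at most 41.7 mm and 7.16 degrees, less where a joint would pass 70% of its speed; a pose out of reach is approached as far as the arm can. A call with a number of a shift or a turn outside -1 to 1 is refused whole. A call with a gripper value outside its range is refused whole. The fingers move at their own pace and stop on an object; "squeeze" is the grip in N (left out, the last holds). Time passes only in rows, so rows that repeat a pose let the fingers close. It gives the time, the measured TCP pose, the force, the opening and the grip force at its end, in the units of the state.
- env.read_state(): the state, without advancing time (a new reading comes with each control period).
- env.grab_frame(name): name is "side" or "top"; returns a dict with "color" (480x640x3 uint8, red, green, blue), "mtx" (3x3 intrinsics, pixels), "dist" ([k1, k2, p1, p2, k3] as OpenCV has them; the pictures are not rectified), "world_to_cam" (4x4, takes a point from world to camera coordinates). Camera axes: x right, y down, z forward; pixel columns grow to the right and rows downward; lengths in mm; the calibration is good to about 2 mm. A picture is of the moment at which its call begins. There is no depth.
- env.close_job(): hands the job in; it is judged then, once.
The state is a dict: "time": time; "joints": joint angles; "joint_velocities": joint speeds; "joint_efforts": joint torques, N m; "position": TCP position; "tcp_rot": TCP orientation; "ft_force": force on the tool from outside, world axes, zero at the start; "ft_torque": the same for the moment, N m; "finger_gap": finger opening in mm; "gripper_force": force on a finger pad.
Only numpy, scipy, OpenCV 4.12 (cv2) and the standard library are available. Lean on these libraries where they do the work, as an engineer would, in place of code of your own. Each camera call takes 0.05 s, during which the arm holds its last target. There are 200 camera calls.

## Working session

There is one attempt and no reset: what is moved stays moved. The work goes in short steps, Python scripts to look and compute and a tool call to move; the robot and the scene stay as the last step left them, time stands still between calls to the robot, and variables do not carry over. Pictures are saved under pics/ and viewed, at most 10 in all, crops included, and the job is handed in when it is done.

Besides the shell and the picture viewer there is one more tool, called after ">>>" by a JSON object that holds its "api" and its "payload", one argument or row to a line. servo_tool: Moves the arm, as the interface text tells. Its arguments: {"type":"object","properties":{"increments":{"type":"string"},"squeeze":{"type":"number"}},"required":["increments"]}

```bash
mkdir -p pics; cat > h.py <<'E'
import numpy as np, cv2
from bench import env
def ray(f,uv,z):
    p=cv2.undistortPoints(np.array([[uv]],float),np.array(f["mtx"]),np.array(f["dist"]))[0,0]
    T=np.array(f["world_to_cam"]);R=T[:3,:3];c=-R.T@T[:3,3];d=R.T@np.array([p[0],p[1],1])
    return c+d*(z-c[2])/d[2]
E
python3 - <<'E'
from h import *
for n in("top","side"):
    f=env.grab_frame(n);cv2.imwrite(f"pics/{n}0.png",f["color"][:,:,::-1])
    T=np.array(f["world_to_cam"]);print(n,-T[:3,:3].T@T[:3,3],T[:3,:3].round(2).tolist())
s=env.read_state();print(s["position"],s["tcp_rot"],s["time"],s["finger_gap"])
E
```

```text
top [ 408.25618432   -5.77214403 1212.36096707] [[-0.01, -1.0, 0.0], [-0.99, 0.01, -0.11], [0.11, -0.0, -0.99]]
side [-159.2473798   681.67559584 1004.51001951] [[-0.73, -0.68, 0.01], [-0.46, 0.48, -0.74], [0.5, -0.55, -0.67]]
[ 264.13566071 -565.84242416  252.55615731] [-1.79905389e+02  6.42237148e-03  2.50340361e+01] 0.1 84.7754864500273
```

View pics/top0.png

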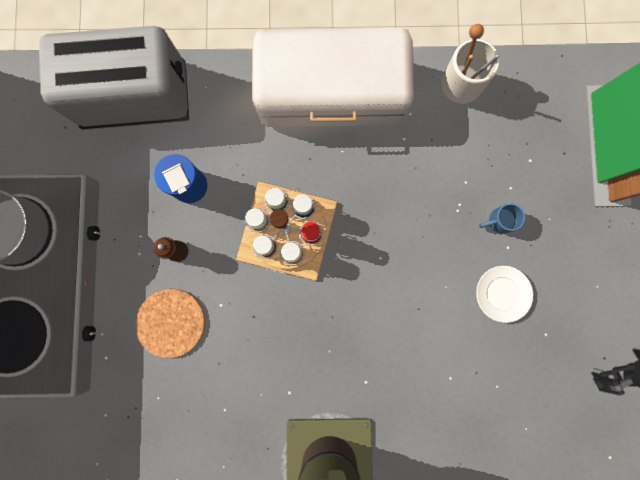

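View pics/side0.png

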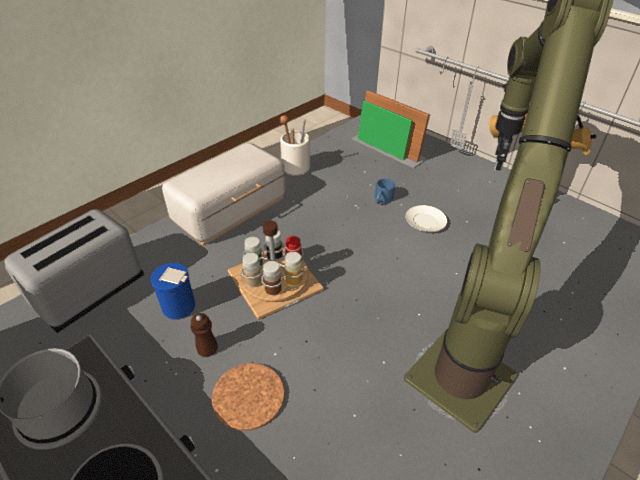

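The top view shows the board's corners near (259,183), (337,200), (318,280) and (237,260). The knob is at (279,218) and the red lid at (311,231), which is to the right of front. The side view agrees, and the free space around is wide.

```bash
cat > m.py <<'E'
from h import *
def measure(tag):
    f=env.grab_frame("top");im=f["color"];c=im[:,:,::-1].copy()
    h=cv2.cvtColor(im,cv2.COLOR_RGB2HSV)
    roi=np.zeros(h.shape[:2],np.uint8);roi[165:300,215:355]=255
    H,S,V=[h[:,:,i].astype(int) for i in range(3)]
    red=((H<6)|(H>174))&(S>190)&(V>110)&(roi>0)
    bam=(H>8)&(H<24)&(S>70)&(V>90)&(roi>0)
    dark=((H<12)|(H>170))&(S>90)&(V<95)&(roi>0)
    out={}
    for n,m in(("red",red),("bam",bam),("dark",dark)):
        k,l,st,ce=cv2.connectedComponentsWithStats(m.astype(np.uint8));i=1+np.argmax(st[1:,4])
        out[n]=(ce[i],st[i,4],(l==i).astype(np.uint8))
    pts=cv2.findNonZero(out["bam"][2]);hull=cv2.convexHull(pts)
    q=cv2.boxPoints(cv2.minAreaRect(hull))
    print("box px",q.round(1).tolist(),"red",out["red"][:2],"dark",out["dark"][:2])
    w=np.array([ray(f,p,16)[:2] for p in q]);print("corners",w.round(1).tolist(),"centre",w.mean(0).round(1))
    print("sides",np.linalg.norm(w-np.roll(w,-1,0),axis=1).round(1))
    for i in range(4):
        d=w[(i+1)%4]-w[i];print("edge deg",np.degrees(np.arctan2(d[1],d[0])).round(1))
    kb=ray(f,out["dark"][0],212)[:2];rd=ray(f,out["red"][0],131)[:2]
    print("knob",kb,"red",rd)
    ctr=w.mean(0)
    d=rd-ctr;print("red angle",np.degrees(np.arctan2(d[1],d[0])),"r",np.linalg.norm(d))
    for p in q: cv2.circle(c,tuple(int(v) for v in p),1,(255,0,255),-1)
    cv2.drawContours(c,cv2.findContours(out["red"][2],0,1)[0],-1,(255,255,0),1)
    cv2.imwrite(f"pics/{tag}.png",cv2.resize(c[165:300,215:355],None,fx=4,fy=4,interpolation=cv2.INTER_NEAREST))
if __name__=="__main__":
    import sys;measure(sys.argv[1])
E
python3 m.py crop0
```

```text
box px [[235.5, 259.8999938964844], [256.3999938964844, 179.89999389648438], [337.3999938964844, 201.1999969482422], [316.3999938964844, 281.1000061035156]] red (array([310.3652968 , 230.49315068]), np.int32(219)) dark (array([282.71875, 223.90625]), np.int32(32))
corners [[491.8, 227.2], [696.0, 175.6], [638.5, -30.7], [436.2, 24.5]] centre [565.6  99.2]
sides [210.6 214.2 209.7 210.2]
edge deg -14.2
edge deg -105.6
edge deg 164.7
edge deg 74.7
knob [553.22682263  89.86605286] red [549.01829907  34.4627963 ]
red angle -104.39114438596418 r 66.79558364970667
```

View pics/crop0.png

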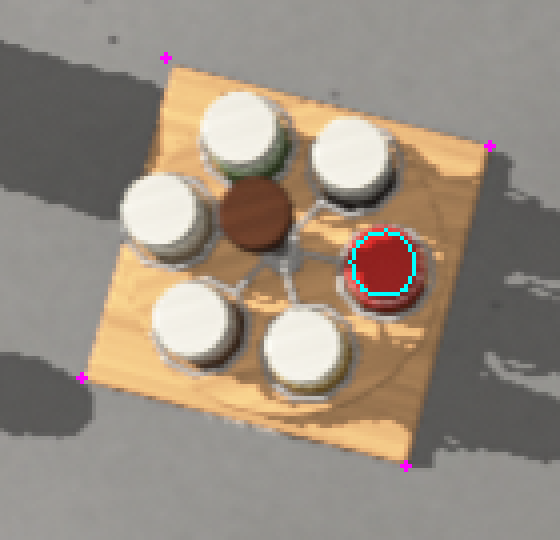

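```bash
python3 - <<'E'
from h import *
f=env.grab_frame("top")
w=np.array([ray(f,p,16)[:2] for p in [(257.5,181.8),(337.4,201.2),(316.3,280.3),(236.3,259.3)]])
print("ctr",w.mean(0));m=(w[2]+w[3])/2-(w[0]+w[1])/2;print("front",np.degrees(np.arctan2(m[1],m[0])))
m=w[3]-w[2];print("front edge",np.degrees(np.arctan2(m[1],m[0]))+90)
k=ray(f,(279,218.3),219)[:2];r=ray(f,(311,230.8),131)[:2];print("knob",k,"red",r)
for c in(k,w.mean(0)):
    d=r-c;print(np.degrees(np.arctan2(d[1],d[0])),np.hypot(*d))
E
```

```text
ctr [565.26004663  98.03995534]
front 164.8449022428671
front edge 164.64729733858786
knob [564.22199566  97.00602008] red [548.29405713  33.01776198]
-103.97797346736802 65.94085532276664
-104.62390855270722 67.19918473341589
```

>>> {"api": "servo_tool", "payload": {
  "increments": "0.1 0.2 0.2 0 0 0 1; 0.2 0.4 0.25 0 0 0 1; 0.3 0.6 0.25 0 0 0 1; 0.4 0.8 0.25 0 0 0 1; 0.5 1 0.25 0 0 0 1; 0.5 1 0.25 0 0 0 1"
}}

```text
time: 0.7
position: [366.2, -362.3, 303.6]
tcp_rot: [-179.9, -0.1, 25.2]
ft_force: [1.1, 0.9, 0.7]
finger_gap: 85.3
gripper_force: 0.0
```

>>> {"api": "servo_tool", "payload": {
  "increments": "0.08 0.2 0 0 0 0 1; 0.16 0.4 0 0 0 0 1; 0.24 0.6 0 0 0 0 1; 0.32 0.8 0 0 0 0 1; 0.4 1 0 0 0 0 1; 0.4 1 0 0 0 0 1"
}}

```text
time: 1.2
position: [447.5, -158.0, 303.7]
tcp_rot: [-179.8, -0.3, 25.7]
ft_force: [-0.0, 0.2, 0.3]
finger_gap: 85.5
gripper_force: 0.0
```

>>> {"api": "servo_tool", "payload": {
  "increments": "0.08 0.2 0 0 0 0 1; 0.16 0.4 0 0 0 0 1; 0.24 0.6 0 0 0 0 1; 0.32 0.8 0 0 0 0 1; 0.4 1 0 0 0 0 1; 0.4 1 0 0 0 0 1; 0.4 1 0 0 0 0 1"
}}

```text
time: 1.78
position: [525.3, 38.1, 303.2]
tcp_rot: [-179.9, -0.1, 25.4]
ft_force: [-0.6, -1.3, 0.5]
finger_gap: 85.6
gripper_force: 0.0
```

```bash
python3 -c "
from h import *
s=env.read_state();print(s['joints'],s['position'],s['tcp_rot'])"
```

```text
[ -0.997457    28.52969401 -12.64678196 102.93346725   7.75723738
  49.30855733 -81.76774074] [525.26822576  38.10402171 303.17939319] [-1.79892484e+02 -1.02470764e-01  2.54493516e+01]
```

>>> {"api": "servo_tool", "payload": {
  "increments": "0.02 0.03 0 0 0 0.06 1; 0.04 0.06 0 0 0 0.12 1; 0.06 0.09 0 0 0 0.18 1; 0.08 0.12 0 0 0 0.24 1; 0.1 0.15 0 0 0 0.3 1; 0.12 0.18 0 0 0 0.36 1; 0.14 0.21 0 0 0 0.42 1; 0.16 0.24 0 0 0 0.48 1; 0.18 0.27 0 0 0 0.54 1; 0.197 0.297 0 0 0 0.6 1; 0.197 0.297 0 0 0 0.6 1; 0.197 0.297 0 0 0 0.6 1"
}}

```text
time: 2.78
position: [563.6, 91.3, 302.9]
tcp_rot: [-179.9, 0.0, 93.5]
ft_force: [-0.7, -0.6, -0.4]
finger_gap: 85.8
gripper_force: 0.0
```

```bash
python3 -c "
from h import *
s=env.read_state();print(s['joints'],s['position'],s['tcp_rot'])
f=env.grab_frame('side');cv2.imwrite('pics/s1.png',cv2.resize(f['color'][150:350,170:370,::-1],None,fx=3,fy=3))"
```

```text
[  4.68372993  34.31120793 -31.46623888  94.98935248  20.65776111
  56.65348948 -30.36379975] [563.55012674  91.26084899 302.94378588] [-1.79940545e+02  4.91884978e-02  9.35000402e+01]
```

View pics/s1.png

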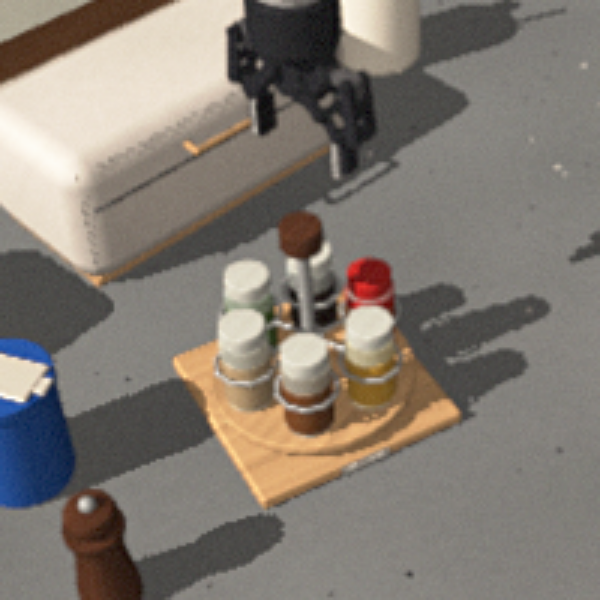

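The gripper hangs open above the carousel. The knob sits at about (300,235) in the crop, and the path straight down is clear.

>>> {"api": "servo_tool", "payload": {
  "increments": "0.003 0.025 -0.1 0 0 0 1; 0.005 0.025 -0.2 0 0 0 1; 0.005 0.025 -0.3 0 0 0 1; 0.005 0.025 -0.38 0 0 0 1; 0.005 0.025 -0.44 0 0 0 1; 0.005 0.025 -0.47 0 0 0 1; 0.005 0.025 -0.475 0 0 0 1; 0.005 0.025 -0.475 0 0 0 1; 0.005 0.025 -0.475 0 0 0 1"
}}

```text
time: 3.58
position: [565.3, 98.0, 209.2]
tcp_rot: [179.9, -0.0, 93.7]
ft_force: [0.4, 0.6, 0.1]
finger_gap: 85.5
gripper_force: 0.0
```

```bash
python3 -c "
from h import *
f=env.grab_frame('side');cv2.imwrite('pics/s2.png',cv2.resize(f['color'][180:330,200:350,::-1],None,fx=4,fy=4))
s=env.read_state();print(s['joints'],s['position'])
for n in ['side']:
  def pr(p): return cv2.projectPoints(np.array([p],float),cv2.Rodrigues(np.array(f['world_to_cam'])[:3,:3])[0],np.array(f['world_to_cam'])[:3,3],np.array(f['mtx']),np.array(f['dist']))[0].ravel()
  print(pr([564.7,97.5,206]),pr([*s['position'][:2],206]))"
```

```text
[  1.88687271  40.77069125 -28.07517026 100.92462148  25.92210407
  44.7333879  -35.38942998] [565.38754485  98.07813433 209.27037716]
[271.11656805 228.45011445] [270.77844159 228.43436621]
```

View pics/s2.png

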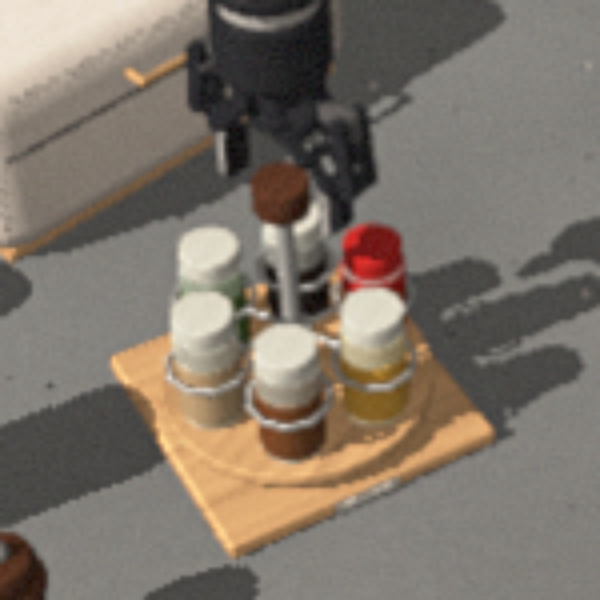

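The knob stands between the open fingers at about (280,193) in the crop, as predicted. I'll close the gripper.

>>> {"api": "servo_tool", "payload": {
  "increments": "0 0 0 0 0 0 0.5; 0 0 0 0 0 0 0.3; 0 0 0 0 0 0 0.3; 0 0 0 0 0 0 0.3; 0 0 0 0 0 0 0.3; 0 0 0 0 0 0 0.3; 0 0 0 0 0 0 0.3; 0 0 0 0 0 0 0.3",
  "squeeze": 30
}}

```text
time: 4.3
position: [566.3, 98.2, 209.0]
tcp_rot: [179.8, -0.0, 93.8]
ft_force: [4.5, -1.2, 5.5]
finger_gap: 39.1
gripper_force: 31.3
```

>>> {"api": "servo_tool", "payload": {
  "increments": "0 0 0 0 0 -0.01 0.3; 0 0 0 0 0 -0.03 0.3; 0 0 0 0 0 -0.06 0.3; 0 0 0 0 0 -0.095 0.3; 0 0 0 0 0 -0.13 0.3; 0 0 0 0 0 -0.165 0.3; 0 0 0 0 0 -0.2 0.3; 0 0 0 0 0 -0.235 0.3; 0 0 0 0 0 -0.265 0.3; 0 0 0 0 0 -0.285 0.3; 0 0 0 0 0 -0.295 0.3; 0 0 0 0 0 -0.3 0.3"
}}

```text
time: 5.3
position: [565.4, 98.4, 209.0]
tcp_rot: [179.9, -0.1, 59.3]
ft_force: [1.8, -0.3, 6.9]
finger_gap: 39.7
gripper_force: 31.6
```

```bash
python3 -c "
from h import *
s=env.read_state();print(s['joints'],s['tcp_rot'],s['ft_force'],s['ft_torque'])"
```

```text
[ -3.77059706  39.45746484 -18.19256732 101.23316716  17.28539816
  41.94877526 -61.68215856] [ 1.79921288e+02 -7.08736948e-02  5.93362212e+01] [ 1.75973631 -0.26005586  6.87205454] [-0.17440435 -0.63053912  0.00090727]
```

Turned 34.4°. About 56° is left, and the joints have room.

>>> {"api": "servo_tool", "payload": {
  "increments": "0 0 0 0 0 -0.01 0.3; 0 0 0 0 0 -0.03 0.3; 0 0 0 0 0 -0.06 0.3; 0 0 0 0 0 -0.095 0.3; 0 0 0 0 0 -0.13 0.3; 0 0 0 0 0 -0.165 0.3; 0 0 0 0 0 -0.2 0.3; 0 0 0 0 0 -0.235 0.3; 0 0 0 0 0 -0.265 0.3; 0 0 0 0 0 -0.285 0.3; 0 0 0 0 0 -0.295 0.3; 0 0 0 0 0 -0.3 0.3"
}}

```text
time: 6.3
position: [564.8, 99.1, 209.0]
tcp_rot: [-180.0, -0.1, 25.0]
ft_force: [1.7, 0.8, 7.2]
finger_gap: 39.2
gripper_force: 31.7
```

>>> {"api": "servo_tool", "payload": {
  "increments": "0 0 0 0 0 -0.01 0.3; 0 0 0 0 0 -0.03 0.3; 0 0 0 0 0 -0.06 0.3; 0 0 0 0 0 -0.09 0.3; 0 0 0 0 0 -0.12 0.3; 0 0 0 0 0 -0.15 0.3; 0 0 0 0 0 -0.17 0.3; 0 0 0 0 0 -0.185 0.3; 0 0 0 0 0 -0.19 0.3; 0 0 0 0 0 -0.193 0.3; 0 0 0 0 0 -0.193 0.3; 0 0 0 0 0 -0.193 0.3"
}}

```text
time: 7.3
position: [564.7, 99.6, 209.0]
tcp_rot: [-179.9, -0.0, 2.9]
ft_force: [0.8, 1.2, 7.8]
finger_gap: 39.2
gripper_force: 31.8
```

```bash
python3 -c "
from h import *
s=env.read_state();print(s['joints'],s['tcp_rot'])
f=env.grab_frame('side');g=env.grab_frame('top')
a=cv2.resize(f['color'][180:330,200:350,::-1],(400,400));b=cv2.resize(g['color'][160:310,210:360,::-1],(400,400))
cv2.imwrite('pics/e.png',np.hstack([a,b]))"
```

```text
[ -13.50635913   38.66454716   -1.77848486  101.79211865    1.60032874
   39.52071044 -103.18626944] [-1.79899550e+02 -2.68333456e-02  2.94265223e+00]
```

View pics/e.png

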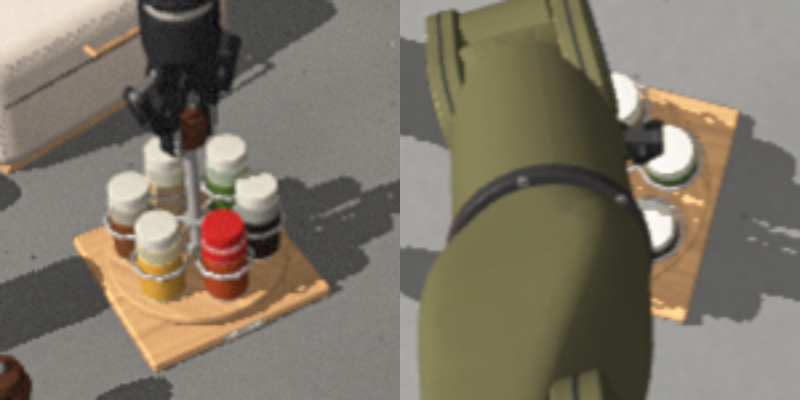

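The red jar now stands at the front, with its lid at about (223,222) in the left crop and the label holder at (245,328). The top view is blocked by the arm, so I'll check the angle from the side view.

```bash
python3 - <<'E'
from h import *
f=env.grab_frame("side")
P=lambda u,v:(200+u*150/400-.3,180+v*150/400-.3)
c=np.array([564.9,97.8]);a=np.radians(164.8);fx=np.array([np.cos(a),np.sin(a)]);n=np.array([-fx[1],fx[0]])
T=np.array(f['world_to_cam'])
pr=lambda p:cv2.projectPoints(np.array([p],float),cv2.Rodrigues(T[:3,:3])[0],T[:3,3],np.array(f['mtx']),np.array(f['dist']))[0].ravel()
h=cv2.cvtColor(f["color"],cv2.COLOR_RGB2HSV).astype(int)
m=((h[:,:,0]<5)|(h[:,:,0]>174))&(h[:,:,1]>190)&(h[:,:,2]>150);m[:240]=0;m[295:]=0;m[:,:260]=0;m[:,310:]=0
ys,xs=np.nonzero(m);print("red mask",len(xs),xs.min(),xs.max(),ys.min(),ys.max(),"col",xs.mean())
for y in range(ys.min(),ys.max()+1,3):
    r=xs[ys==y]; print(y,r.min() if len(r) else 0,r.max() if len(r) else 0,end=" | ")
print()
for dd in(-10,0,10):
    b=a+np.radians(dd);q=c+66*np.array([np.cos(b),np.sin(b)]);print(dd,"lid top px",pr([*q,131]),"lid bottom",pr([*q,113]))
lab=ray(f,P(245,328),8)[:2];print("label along/lat",(lab-c)@fx,(lab-c)@n)
E
```

```text
red mask 172 276 290 259 277 col 282.3081395348837
259 280 286 | 262 277 289 | 265 276 290 | 268 277 287 | 271 278 284 | 274 276 277 | 277 280 284 | 
-10 lid top px [279.95118899 265.14472997] lid bottom [280.28652309 269.87645791]
0 lid top px [283.95848049 263.80328813] lid bottom [284.25349254 268.53371912]
10 lid top px [287.5843422  262.01199634] lid bottom [287.84270368 266.74070193]
label along/lat 101.14482362247101 -0.8102660999669132
```

The lid's centre column is about 283 against 284 predicted, so the jar is about 2° off with a 10° tolerance. The label holder agrees with the board's centre line to within 1 mm.

```bash
python3 -c "
from h import *
s=env.read_state();print(s['gripper_force'],np.abs(s['joint_velocities']).max(),s['time']);print(env.close_job())"
```

```text
31.80709719657898 0.09691053403998004 7.45
the job is handed in; nothing more can be done
None
```

The red-lidded jar stands at the front, about 2° off the centre line by the side camera (10° allowed), with the gripper holding the knob still at about 32 N; the job is handed in, and no verdict came back.

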